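# Lift the cleaned parts out of the catch tub and hold them level

### The job

The wire basket with the cleaned bearings and bolts stands in the blue catch tub, its bail handle folded down towards the front. Take the bail by its red grip, swing it upright while the basket still stands in the tub, then lift the basket out and finish still holding it hanging steady and level over the tub, at least 3 cm clear above the rim and with all the parts still in it, so that I can look them over with the tub underneath to catch anything that drops. Do not disturb the cup, the brush or the pliers.

Things in the scene. Friction and masses are not known exactly. Their poses are not given: they have to be found in the camera images.
- bail_grip (a point): Middle of the red grip sleeve on the basket's bail handle: take hold here. Cylinder 18 mm in diameter, 96 mm long, turning freely on the bail's top bar. Frame fixed to the bail: y along the sleeve (level), z away from the bail's pivots, 125 mm off. At the start it lies before the tub (its -x side), near side about 33 mm outside the rim, centre about 20 mm above rim height, free all round.
- bail (a joint): Lean of the bail handle from upright in the basket, rad: 0 is upright, positive leans to the basket's -x (front). It starts at about 1.24, resting on the tub's rim. The hinge is easy with slight friction, and the bail falls back on the rim if let go. The hinge axis is parallel to the basket's y and passes 50 mm above the basket's underside, through its middle (1 mm to +x of its origin).
- basket: Grey wire mesh basket, 119 mm (x) by 153 mm (y) at the rim, tapering to 88 by 124 mm at the floor, 48 mm high; origin at the centre of its underside, z up. Hangs freely on the bail, whose arms at its two short ends reach 86 mm either side in y. Weighs 0.6 to 0.9 kg loaded. Stands in the tub, underside 10 mm above the worktop, its rim 23 mm below the tub's.
- tub_rim (a point): Centre of the open top of the blue sheet steel catch tub, at the height of the rim's top (81 mm above the worktop). Outside 151 mm (x) by 196 mm (y) over the rolled rim, opening 134 by 179 mm; -x is its front, where the bail lies folded. The tub is fixed to the worktop; turned as the basket is.
- bearing_0_mid (a point): Centre (half-way up) of the larger ball bearing lying flat in the basket: 47 mm in diameter, 14 mm high.
- bearing_1_mid (a point): Centre of the smaller ball bearing lying flat beside it: 35 mm in diameter, 10 mm high.
- bolt_0_mid (a point): Centre of a hexagon head steel bolt lying in the basket: 42 mm long, head 18 mm.
- bolt_1_mid (a point): Centre of a second, equal bolt lying in the basket.
- bolt_2_mid (a point): Centre of a third, equal bolt lying in the basket.
- cup: Bystander: small steel cup, 70 mm in diameter, 55 mm high, standing to the left of the tub; origin at the centre of its underside.
- brush: Bystander: flat parts brush with a wooden handle, 218 mm long, 40 mm wide, 13 mm high, lying to the right of the tub and nearer the robot; origin at the centre of its underside, y along it.
- pliers: Bystander: red handled pliers, 168 mm long, 50 mm wide, 12 mm high, lying to the right of the tub; origin at the centre of their underside, y along them.
- tub: The catch tub itself (see tub_rim), origin at the centre of its underside on the worktop, axes as the rim's.
Things that resemble listed ones, but are neither listed nor needed, are in the scene too. Leave any pink look-alike of the basket alone. Of the things shaped like the tub, the blue one is meant.

How it is judged:
By the outcome, as a careful person would: the job done as asked, in the order asked, and still so for the second after the job is handed in, while the arm keeps its last pose, push and grip.
It also fails if it takes over 45 s, if anything falls off the work surface, if the arm or the gripper's body presses on something with over 40 N, if the wrist force passes 120 N, or if a joint passes its speed limit or range.

### The arm

A 6-joint arm with a two-finger parallel gripper is mounted at the origin on a cart in front of the work surface, level with it; the furniture and walls round the work are solid. World frame = base frame: x ahead of the robot, y to its left, z up, the work surface at z = 0. Lengths are in m, angles in rad, forces in N, time in s.
With the tool pointing down it reaches from about 0.3 to 0.875 m from the base axis. Payload 6.4 kg.
Tool frame: the origin (TCP) lies between the finger pads; the fingertips stand 8 mm ahead of it and the grasp point (between the pads) lies 11 mm behind it (ctrl.finger_overhang is the distance from the TCP to the fingertips, in m); z points along the fingers, y is the line along which they close (so a half turn about z gives the same grasp; the last joint's range is limited). The gripper opens to 85 mm and grips with 20 to 120 N. Pads are 22 mm wide; open, the fingers measure 114 mm over their backs; the gripper's body (76 mm by 85 mm) begins 54 mm behind the grasp point. The pads swing forward as they close: fully open they stand 13 mm farther back than shut.
Start: joints at [0.952, 0.181, 1.607, -0, 1.354, -0.206], TCP at [0.231, 0.527, 0.239] pointing down, gripper open.
Joint ranges: [-2.99, 2.99], [-0.89, 2.07], [0.3, 2.58], [-1.14, 4.28], [0, 2.63], [-3.12, 3.12]. Speed limits (rad/s): [2.57, 2.57, 3.01, 3.14, 3.14, 3.14].

### API

Orientations are given as a unit quaternion [w, x, y, z].
In Python, from bench import ctrl, camera gives the robot as it stands.
- The arm moves only by the shell command python3 -m pendant 'ROWS' [OPENING]. ROWS is JSON, a list of rows, each a list of 6 numbers: the shift along the world's x, y, z normalised to -1 to 1, where 1 is 200 mm, then the turn, a rotation vector about the world's x, y, z normalised to -1 to 1, where 1 is pi/2 rad. In form: [[dx, dy, dz, rx, ry, rz], ...]. A call has exactly 10 rows; each row shifts and turns the commanded pose from where the row before left it; what a row does not reach is not made up. A row lasts 1/8 s, in which the tool goes at most 62.5 mm and 10.7 degrees, less where a joint would pass 70% of its speed; a pose out of reach is approached as far as the arm can. A call with a number of a shift or a turn outside -1 to 1 is refused whole. A call with a gripper value outside its range is refused whole. OPENING is the opening, from -1 (shut) to 1 (fully open), set as the call begins (- or left out, the last holds). The fingers move at their own pace and stop on an object; the grip force is fixed at half the most. Time passes only in rows, so rows that do not move let the fingers close, or fill a call up. It gives the time, the measured TCP pose, the force, the opening and the grip force at its end, in the units of the state.
- ctrl.get_obs(): the state, without advancing time (a new reading comes with each control period).
- camera(name): name is "scene" or "top"; returns a dict with "color" (480x640x3 uint8, blue, green, red), "fx", "fy", "cx", "cy" (pixels), "xyz" and "rotation" of the camera in the world. Camera axes: x right, y down, z forward; pixel columns grow to the right and rows downward; lengths in m; the calibration is good to about 2 mm. A picture is of the moment at which its call begins. There is no depth.
- ctrl.hand_in(): hands the job in; it is judged then, once.
The state is a dict: "time_s": time; "q": joint angles; "dq": joint speeds; "joint_efforts": joint torques, N m; "eef_pos": TCP position; "eef_rot": TCP orientation; "wrist_force": force on the tool from outside, world axes, zero at the start; "torque": the same for the moment, N m; "opening": opening from 0.0 (shut) to 1.0 (fully open); "grasp_force": force on a finger pad.
Only numpy, scipy, OpenCV 4.12 (cv2) and the standard library are available. Lean on these libraries where they do the work, as an engineer would, in place of code of your own. Each camera call takes 0.05 s, during which the arm holds its last target. There are 200 camera calls.

## Working session

There is one attempt and no reset: what is moved stays moved. The work goes in short steps, Python scripts to look and compute and a shell command to move; the robot and the scene stay as the last step left them, time stands still between calls to the robot, and variables do not carry over. Pictures are saved under pics/ and viewed, at most 10 in all, crops included, and the job is handed in when it is done.

```bash
mkdir -p pics; ls; python3 - <<'E'
from bench import ctrl, camera
import cv2,json
for n in("scene","top"):
    c=camera(n); cv2.imwrite(f"pics/{n}0.png",c["color"]); print(n,c["fx"],c["fy"],c["cx"],c["cy"],c["xyz"],c["rotation"])
o=ctrl.get_obs(); print(o["time_s"],o["eef_pos"],o["eef_rot"],o["opening"],ctrl.finger_overhang)
E
```

```text
pics
scene 457.65156978209245 457.65156978209245 323.5017606073474 240.7870614980155 [-0.22985569 -0.48267753  0.93411932] [-0.35907462  0.78846134 -0.45933353  0.19597661]
top 590.4715932912411 590.4715932912411 328.2333819357589 233.94347982248857 [ 0.25273005 -0.02865563  1.40347617] [-0.08406971  0.73379839 -0.67013926  0.07338647]
0.1 [0.2303627  0.52631473 0.2384714 ] [-3.23253454e-04  2.04943384e-01  9.78773508e-01 -7.25026427e-04] 1.0002403676244223 0.008
```

View pics/scene0.png

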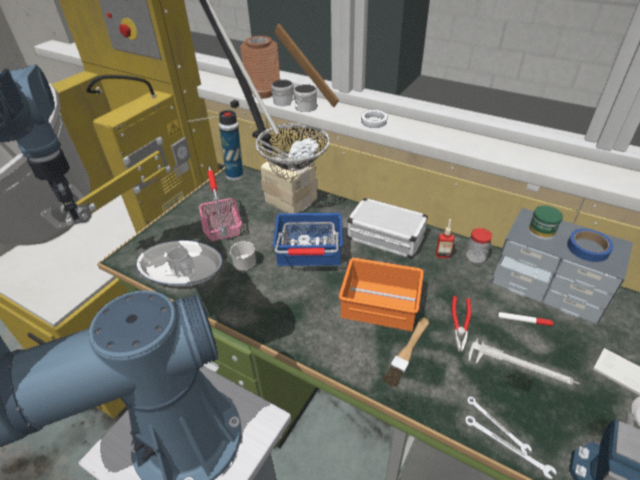

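View pics/top0.png

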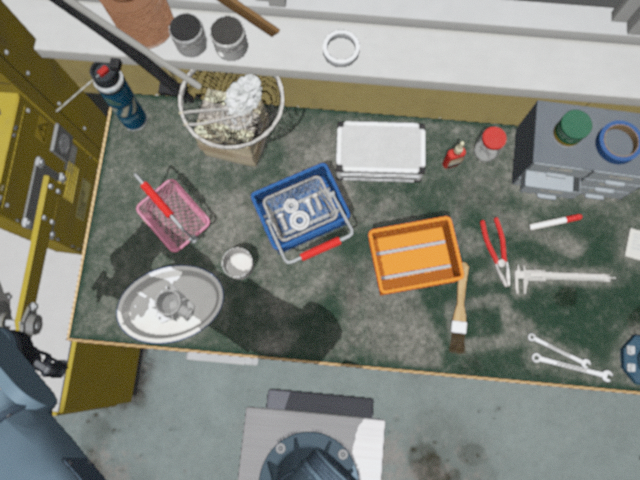

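The blue tub is at top (302,210), scene (308,238), and its basket is grey with a red grip at top (321,249). The look-alikes are the pink basket at top (172,212) and the orange tub at top (415,254). The blue tub with the grey basket fits the description, so I'll confirm it in an enlarged crop.

```bash
python3 - <<'E'
import cv2,numpy as np
a=cv2.imread("pics/top0.png")[155:275,240:370]; b=cv2.imread("pics/scene0.png")[200:275,262:355]
cv2.imwrite("pics/c_top.png",cv2.resize(a,None,fx=5,fy=5,interpolation=cv2.INTER_CUBIC))
cv2.imwrite("pics/c_scene.png",cv2.resize(b,None,fx=8,fy=8,interpolation=cv2.INTER_CUBIC))
E
```

```text
(no output)
```

View pics/c_top.png

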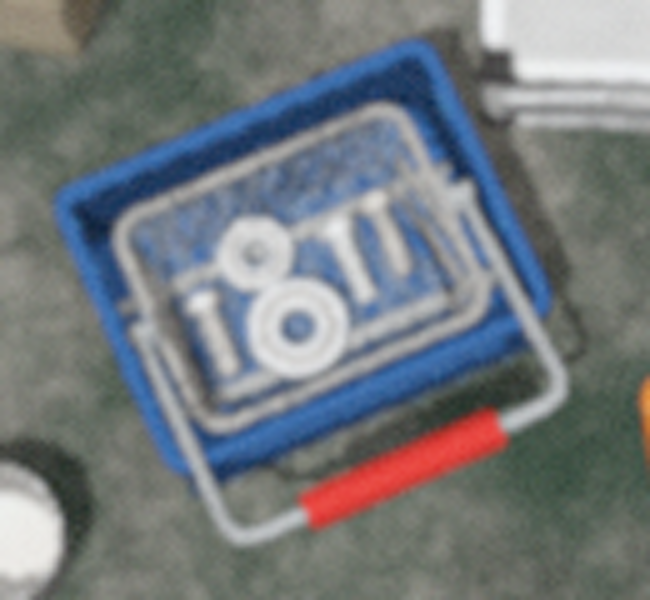

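View pics/c_scene.png

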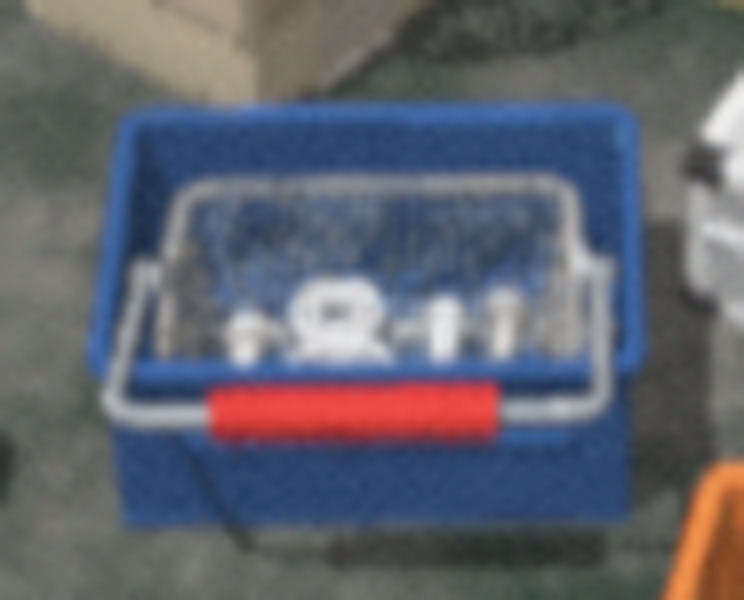

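The crops confirm it: the blue tub holds a grey basket with 2 bearings and 3 bolts, and the red grip lies in front, running from about (310,507) to (497,430) in the top crop and from (212,413) to (499,410) in the scene crop.

```bash
cat > h.py <<'E'
import numpy as np, cv2
from scipy.spatial.transform import Rotation as R
C=dict(scene=(457.6516,323.5018,240.7871,[-0.22985569,-0.48267753,0.93411932],[-0.35907462,0.78846134,-0.45933353,0.19597661]),
 top=(590.4716,328.2334,233.9435,[0.25273005,-0.02865563,1.40347617],[-0.08406971,0.73379839,-0.67013926,0.07338647]))
def ray(n,u,v):
    f,cx,cy,t,q=C[n]; d=R.from_quat(q,scalar_first=True).apply([(u-cx)/f,(v-cy)/f,1]); return np.array(t),d/np.linalg.norm(d)
def plane(n,u,v,z): t,d=ray(n,u,v); return t+d*(z-t[2])/d[2]
def tri(*obs):
    A=0;b=0;P=[]
    for n,u,v in obs:
        t,d=ray(n,u,v);M=np.eye(3)-np.outer(d,d);A=A+M;b=b+M@t;P.append((t,d))
    X=np.linalg.solve(A,b); return X,[np.linalg.norm(np.cross(X-t,d)) for t,d in P]
def proj(n,X):
    f,cx,cy,t,q=C[n]; p=R.from_quat(q,scalar_first=True).inv().apply(np.array(X)-t); return np.array([f*p[0]/p[2]+cx,f*p[1]/p[2]+cy])
ct=lambda x,y:("top",(x+.5)/5-.5+240,(y+.5)/5-.5+155)
cs=lambda x,y:("scene",(x+.5)/8-.5+262,(y+.5)/8-.5+200)
E
python3 - <<'E'
from h import *
np.set_printoptions(precision=4,suppress=True)
for nm,a,b in(("gl",(306,508),(212,413)),("gr",(500,428),(499,410)),("gm",(404,468),(356,411.5))): print(nm,*tri(ct(*a),cs(*b)))
c=[plane(*ct(*p),.079) for p in((60,195),(428,42),(548,305),(180,470))]
print(np.array(c)); m=sum(c)/4;print("tub",m)
print([np.linalg.norm(c[i]-c[i-1]) for i in range(4)])
d=[c[0]-c[1],c[3]-c[2],c[0]-c[3],c[1]-c[2]]
print([np.degrees(np.arctan2(v[1],v[0])) for v in d])
E
```

```text
gl [0.4898 0.0624 0.1006] [np.float64(0.0013449060428090142), np.float64(0.0013449060428089327)]
gr [ 0.5342 -0.0218  0.1032] [np.float64(0.000421322600801709), np.float64(0.0004213226008016404)]
gm [0.512  0.02   0.1021] [np.float64(0.0008865609085371639), np.float64(0.0008865609085369658)]
[[ 0.6323  0.1926  0.079 ]
 [ 0.7228  0.0281  0.079 ]
 [ 0.5998 -0.0391  0.079 ]
 [ 0.507   0.1222  0.079 ]]
tub [0.6155 0.076  0.079 ]
[np.float64(0.14375355655929037), np.float64(0.18770864409984556), np.float64(0.14012165915525315), np.float64(0.18605710780779958)]
[np.float64(118.81894914948504), np.float64(119.93576897916735), np.float64(29.341273239670823), np.float64(28.665038055081574)]
```

Grip centre is at about (0.512, 0.020, 0.101) m. The expected height is 0.101 m. Tub yaw is about 28.2° and the tub centre is (0.6155, 0.076), so grip and tub agree. I'll keep the tool vertical, close along basket x (turn −38.2°), and part-open the fingers to about 40 mm to clear the rim.

```bash
python3 -m pendant '[[0.141,-0.253,0,0,0,-0.0424],[0.141,-0.253,0,0,0,-0.0424],[0.141,-0.253,0,0,0,-0.0424],[0.141,-0.253,0,0,0,-0.0424],[0.141,-0.253,0,0,0,-0.0424],[0.141,-0.253,0,0,0,-0.0424],[0.141,-0.253,0,0,0,-0.0424],[0.141,-0.253,0,0,0,-0.0424],[0.141,-0.253,0,0,0,-0.0424],[0.141,-0.253,0,0,0,-0.0424]]' -0.06
```

```text
time_s: 1.35
eef_pos: [0.5131, 0.0189, 0.2391]
eef_rot: [-0.0, 0.515, 0.857, 0.0]
wrist_force: [0.2, -0.1, 1.2]
opening: 0.472
grasp_force: 0.0
```

```bash
python3 -m pendant '[[-0.005,0.005,-0.1,0,0,0],[0,0,-0.1,0,0,0],[0,0,-0.1,0,0,0],[0,0,-0.1,0,0,0],[0,0,-0.08,0,0,0],[0,0,-0.08,0,0,0],[0,0,-0.06,0,0,0],[0,0,-0.05,0,0,0],[0,0,-0.04,0,0,0],[0,0,-0.03,0,0,0]]'; python3 - <<'E'
from bench import camera
import cv2,numpy as np
a=camera("top")["color"][155:275,240:370]; b=camera("scene")["color"][190:275,262:355]
a=cv2.resize(a,(400,370),interpolation=cv2.INTER_CUBIC); b=cv2.resize(b,(400,370),interpolation=cv2.INTER_CUBIC)
cv2.imwrite("pics/hover.png",np.hstack([a,b]))
E
```

```text
time_s: 2.6
eef_pos: [0.5118, 0.0217, 0.091]
eef_rot: [0.0, 0.514, 0.858, 0.0]
wrist_force: [-0.5, 0.6, -0.0]
opening: 0.469
grasp_force: 0.0
```

View pics/hover.png

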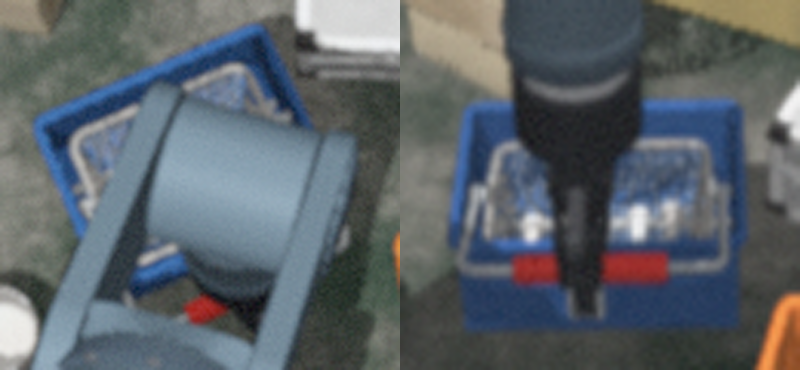

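The scene crop shows the fingers straddling the red grip near its middle, at about (585,270) in the crop, with the bail undisturbed. There is no contact force, so I'll close.

```bash
python3 -m pendant '[[0,0,0,0,0,0],[0,0,0,0,0,0],[0,0,0,0,0,0],[0,0,0,0,0,0],[0,0,0,0,0,0],[0,0,0,0,0,0],[0,0,0,0,0,0],[0,0,0,0,0,0],[0,0,0,0,0,0],[0,0,0,0,0,0]]' -1
```

```text
time_s: 3.95
eef_pos: [0.5118, 0.0217, 0.0914]
eef_rot: [0.0, 0.514, 0.858, 0.0]
wrist_force: [-0.2, -0.5, 3.4]
opening: 0.187
grasp_force: 58.6
```

```bash
python3 - <<'E'
import numpy as np
th=1.238*(1+np.cos(np.linspace(0,np.pi,21)))/2
s=-.125*np.sin(th); z=.125*np.cos(th)
for a,b in zip(np.diff(s),np.diff(z)): print("[%.3f,%.3f,%.3f,0,0,0],"%(a*.8813/.2,a*.4726/.2,b/.2))
E
```

```text
[0.001,0.001,0.004,0,0,0],
[0.004,0.002,0.013,0,0,0],
[0.008,0.004,0.022,0,0,0],
[0.012,0.006,0.029,0,0,0],
[0.016,0.009,0.035,0,0,0],
[0.021,0.011,0.039,0,0,0],
[0.027,0.014,0.042,0,0,0],
[0.032,0.017,0.042,0,0,0],
[0.038,0.020,0.041,0,0,0],
[0.042,0.022,0.037,0,0,0],
[0.045,0.024,0.033,0,0,0],
[0.046,0.025,0.027,0,0,0],
[0.046,0.025,0.021,0,0,0],
[0.044,0.023,0.015,0,0,0],
[0.040,0.021,0.010,0,0,0],
[0.034,0.018,0.006,0,0,0],
[0.028,0.015,0.003,0,0,0],
[0.020,0.011,0.001,0,0,0],
[0.012,0.007,0.000,0,0,0],
[0.004,0.002,0.000,0,0,0],
```

```bash
python3 -m pendant '[[0.001,0.001,0.004,0,0,0],[0.004,0.002,0.013,0,0,0],[0.008,0.004,0.022,0,0,0],[0.012,0.006,0.029,0,0,0],[0.016,0.009,0.035,0,0,0],[0.021,0.011,0.039,0,0,0],[0.027,0.014,0.042,0,0,0],[0.032,0.017,0.042,0,0,0],[0.038,0.020,0.041,0,0,0],[0.042,0.022,0.037,0,0,0]]'
```

```text
time_s: 5.2
eef_pos: [0.552, 0.0434, 0.1531]
eef_rot: [-0.0, 0.513, 0.858, -0.0]
wrist_force: [-6.0, 2.0, 3.7]
opening: 0.187
grasp_force: 59.0
```

```bash
python3 -m pendant '[[0.043,0.023,0.036,0,0,0],[0.045,0.024,0.030,0,0,0],[0.046,0.025,0.023,0,0,0],[0.044,0.023,0.016,0,0,0],[0.040,0.021,0.010,0,0,0],[0.034,0.018,0.006,0,0,0],[0.028,0.015,0.003,0,0,0],[0.020,0.011,0.001,0,0,0],[0.012,0.007,0,0,0,0],[0.004,0.002,0,0,0,0]]'; python3 - <<'E'
from bench import camera
import cv2,numpy as np
a=camera("top")["color"][145:265,240:370]; b=camera("scene")["color"][180:265,262:355]
a=cv2.resize(a,(400,370),interpolation=cv2.INTER_CUBIC); b=cv2.resize(b,(400,370),interpolation=cv2.INTER_CUBIC)
cv2.imwrite("pics/up.png",np.hstack([a,b]))
E
```

```text
time_s: 6.45
eef_pos: [0.6149, 0.0766, 0.1768]
eef_rot: [-0.0, 0.514, 0.858, -0.0]
wrist_force: [0.2, -0.0, -7.4]
opening: 0.186
grasp_force: 58.4
```

View pics/up.png

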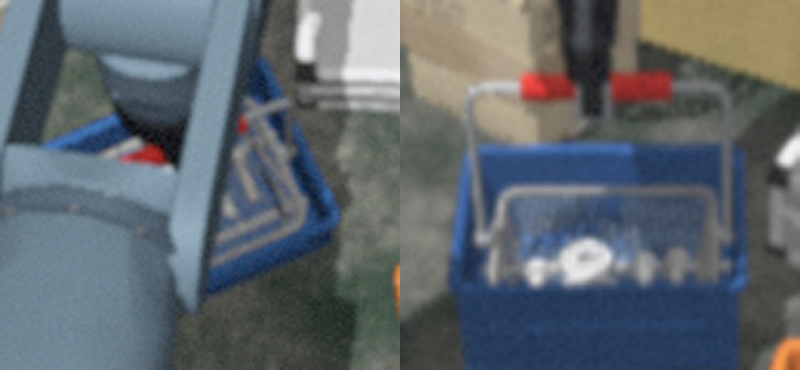

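The picture shows the bail upright, with its grip at about (595,88) in the scene crop. The basket is still down in the tub, centred, with its parts in. The wrist carries about 7 N with no sideways pull, so I'll lift straight up gently.

```bash
python3 -m pendant '[[0,0,0.004,0,0,0],[0,0,0.008,0,0,0],[0,0,0.012,0,0,0],[0,0,0.018,0,0,0],[0,0,0.024,0,0,0],[0,0,0.03,0,0,0],[0,0,0.036,0,0,0],[0,0,0.04,0,0,0],[0,0,0.042,0,0,0],[0,0,0.044,0,0,0]]'
```

```text
time_s: 7.8
eef_pos: [0.6151, 0.0767, 0.2294]
eef_rot: [0.0, 0.514, 0.858, 0.0]
wrist_force: [0.5, -0.3, -8.6]
opening: 0.189
grasp_force: 58.4
```

```bash
python3 -m pendant '[[0,0,0.046,0,0,0],[0,0,0.048,0,0,0],[0,0,0.048,0,0,0],[0,0,0.046,0,0,0],[0,0,0.044,0,0,0],[0,0,0.04,0,0,0],[0,0,0.036,0,0,0],[0,0,0.03,0,0,0],[0,0,0.022,0,0,0],[0,0,0.016,0,0,0]]'
```

```text
time_s: 9.05
eef_pos: [0.6151, 0.0767, 0.3041]
eef_rot: [-0.0, 0.514, 0.858, -0.0]
wrist_force: [-0.6, -0.1, -7.6]
opening: 0.192
grasp_force: 58.4
```

```bash
python3 -m pendant '[[0,0,0.01,0,0,0],[0,0,0.006,0,0,0],[0,0,0.004,0,0,0],[0,0,0.002,0,0,0],[0,0,0,0,0,0],[0,0,0,0,0,0],[0,0,0,0,0,0],[0,0,0,0,0,0],[0,0,0,0,0,0],[0,0,0,0,0,0]]'; python3 - <<'E'
from bench import camera
import cv2,numpy as np
a=camera("top")["color"][135:275,230:380]; b=camera("scene")["color"][130:270,252:402]
cv2.imwrite("pics/lift.png",cv2.resize(np.hstack([a,b]),(800,374),interpolation=cv2.INTER_CUBIC))
E
```

```text
time_s: 10.3
eef_pos: [0.6151, 0.0767, 0.3083]
eef_rot: [0.0, 0.514, 0.858, -0.0]
wrist_force: [0.2, -0.3, -8.0]
opening: 0.187
grasp_force: 58.4
```

View pics/lift.png

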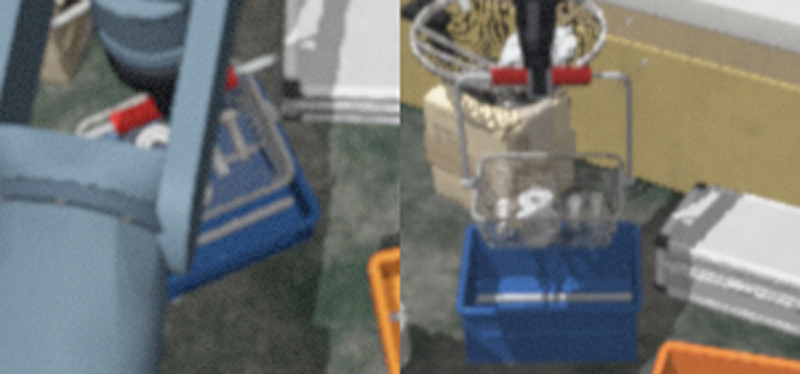

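Scene crop: the basket hangs at about (545,200), clear above the tub, and the bearings and bolts are visible in it. I'll let it settle, then check level, sway and clearance against the projected model.

```bash
python3 -m pendant '[[0,0,0,0,0,0],[0,0,0,0,0,0],[0,0,0,0,0,0],[0,0,0,0,0,0],[0,0,0,0,0,0],[0,0,0,0,0,0],[0,0,0,0,0,0],[0,0,0,0,0,0],[0,0,0,0,0,0],[0,0,0,0,0,0]]'; python3 - <<'E'
from bench import camera
from h import *
I=[camera("scene")["color"] for _ in range(6)]
ref=cv2.imread("pics/scene0.png")
print("sway",[float(np.abs(i.astype(int)-I[0])[170:230,270:350].mean().round(2)) for i in I])
b=cv2.resize(I[-1][150:225,265:365],None,fx=8,fy=8,interpolation=cv2.INTER_CUBIC)
a=np.radians(28.2);M=np.array([[np.cos(a),-np.sin(a)],[np.sin(a),np.cos(a)]])
zb=.3083+.011-.175
for w,l,z in((119,153,zb+.048),(88,124,zb)):
    p=[]
    for sx,sy in((1,1),(1,-1),(-1,-1),(-1,1)):
        xy=M@[sx*w/2e3,sy*l/2e3]+[.6151,.0767]
        p.append((proj("scene",[*xy,z])-[265,150]+.5)*8-.5)
    cv2.polylines(b,[np.array(p,int)],True,(0,255,0),1)
cv2.imwrite("pics/level.png",b)
E
```

```text
time_s: 11.65
eef_pos: [0.6151, 0.0767, 0.3083]
eef_rot: [0.0, 0.514, 0.858, -0.0]
wrist_force: [0.2, -0.4, -7.3]
opening: 0.19
grasp_force: 58.4
sway [0.0, 1.76, 1.8, 1.78, 1.77, 1.76]
```

View pics/level.png

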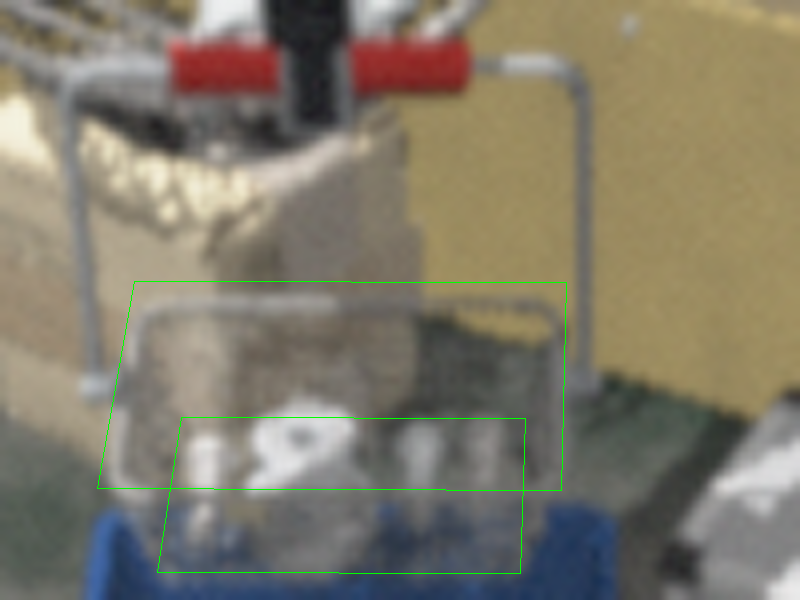

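```bash
python3 - <<'E'
from h import *
a=np.radians(28.2);M=np.array([[np.cos(a),-np.sin(a)],[np.sin(a),np.cos(a)]])
def P(o,off,zz,loc):
    xy=M@[loc[0]/1e3,loc[1]/1e3]+o; return ((proj("scene",[*xy,zz+loc[2]/1e3])-off+.5)*8-.5).round(0)
L=dict(backmid=(59.5,0,48),frontmid=(-59.5,0,48),pivL=(1,86,50),pivR=(1,-86,50),grip=(1,0,175))
for k,v in L.items(): print(k,"start",P([.6155,.076],[262,200],.010,v),"now",P([.6141,.0762],[265,150],.3083+.011-.175,v))
E
```

```text
backmid start [391. 176.] now [350. 284.]
frontmid start [373. 390.] now [329. 492.]
pivL start [148. 272.] now [ 88. 377.]
pivR start [618. 275.] now [592. 378.]
grip start [367.  -2.] now [322.  59.]
```

Relative to the pivots, the rim sits where it did when standing level, so any tilt is about 0. The frames show only constant noise and no sway. Two bearings and three bolts are visible, and the clearance is about 6 cm, so I'm handing in.

```bash
python3 -c "from bench import ctrl; print(ctrl.hand_in())"
```

```text
the job is handed in; nothing more can be done
None
```

The job is handed in: I swung the bail upright in the tub, then lifted the basket, which now hangs held, steady and level about 6 cm above the blue tub's rim with all five parts in it; the cup, brush and pliers were not touched.

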